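Dip the steriliser's feed-water tank and show the rod for reading

TASK

Take the dip rod by its yellow handle from its cradle, slide it tip first into the slanting neck of the white water tank until the collar stops against the mouth, and draw it right out again. Then present it for reading: hold the rod level and still with its tip over the middle of the white card with the red frame, the tip about 20 cm above the table, and finish while still holding it there, with the jar, mug and bin left undisturbed.

Things in the scene. Friction and masses are not known exactly. Their poses are not given: they have to be found in the camera images.
- rod_grip (a point): Centre of the grip of the loose dip rod (about 0.1 kg), in the yellow handle (18 x 18 mm square, 100 mm long). Its x axis runs along the rod from tip to handle: handle end 53 mm along +x, handle start 47 mm along -x, collar stop face 55 mm along -x, tip 170 mm along -x. It starts level in the cradle, 50 mm above the table, tip towards the robot, handle sides facing y; lift straight up.
- rod_stop (a point): Point on the rod's axis at the stop face (tip side) of its orange collar disc, 32 mm diameter and 8 mm thick; axes as rod_grip.
- rod_tip (a point): Tip end of the rod, on its axis: a round steel rod 10 mm thick with black marks, 115 mm from the collar's stop face to the tip; axes as rod_grip.
- neck: The fixed grey slanting tube of the tank; origin at the centre of its mouth, 145 mm above the table. Its x axis points out of the mouth along the tube, 35 degrees above level, away from the robot: the rod goes in along -x, its x axis along the neck's. Bore 16 mm, outside 30 mm, 130 mm deep, open inside; the collar stops on the rigid rim. About 60 mm of tube stands out of the tank.
- tank: Fixed white water tank, 160 mm (x) by 150 mm (y) by 140 mm high; origin on the table straight below the mouth of the neck; the tank's box reaches from 50 to 210 mm along its -x.
- cradle: Fixed green base 225 x 60 x 8 mm with two aluminium saddles that hold the rod along its x axis; origin on the table below the rod's collar stop face. Saddles, 12 mm thick: 85 mm along -x (under the steel rod, 54 mm high) and 96 mm along +x (under the handle's end, 38 mm wide, 52 mm high); between them the rod is free.
- card: Fixed white reading card with a red frame, 80 x 80 mm, 3 mm thick, flat on the table; origin at its centre underside.
- jar_mid (a point): Bystander: white jar with blue cap, 60 mm diameter, 85 mm high; the point is half-way up.
- mug_mid (a point): Bystander: blue mug, 76 mm diameter, 85 mm high; the point is half-way up.
- bin_mid (a point): Bystander: open orange bin 90 x 70 mm, 50 mm high; the point is half-way up.

How it is judged:
By the outcome, as a careful person would: the job done as asked, in the order asked, and still so for the second after the job is handed in, while the arm keeps its last pose, push and grip.
It also fails if it takes over 48 s, if anything falls off the work surface, if the arm or the gripper's body presses on something with over 40 N, if the wrist force passes 120 N, or if a joint passes its speed limit or range.

ROBOT

A 6-joint arm with a two-finger parallel gripper is mounted at the origin on the work surface. World frame = base frame: x ahead of the robot, y to its left, z up, the work surface at z = 0. Lengths are in m, angles in rad, forces in N, time in s.
With the tool pointing down it reaches from about 0.25 to 0.775 m from the base axis. Payload 4 kg.
Tool frame: the origin (TCP) lies on the centre line of the jaws, within the pads' length; the fingertips stand 8 mm ahead of it and the grasp point (between the pads) lies 11 mm behind it; z points along the fingers, y is the direction in which the jaws open and shut (so a half turn about z gives the same grasp; the last joint's range is limited). The gripper opens to 94 mm and grips with 3 to 60 N. Pads are 16 mm wide; open, the fingers measure 119 mm over their backs; the gripper's body (75 mm by 177 mm) begins 78 mm behind the grasp point.
Start: joints at [-1.234, 0.087, 1.371, -0, 1.684, -0.103], TCP at [0.234, -0.498, 0.214] pointing down, gripper open.
Joint ranges: [-3.1, 3.1], [-0.76, 2.03], [0.27, 2.55], [-1.08, 4.22], [0.17, 2.65], [-2.57, 2.57]. Speed limits (rad/s): [2.79, 2.79, 3.14, 3.14, 3.14, 3.14].

INTERFACE

Orientations are given as [roll, pitch, yaw] about the fixed x, y, z axes, in that order (R = Rz(yaw) Ry(pitch) Rx(roll)).
In Python, from bench import robot, cams, close_job gives the robot as it stands.
- The arm moves only by the tool arm_command, never from a script. Its argument "plan" is one flat list of numbers, 7 for each row, row after row: the shift along the tool's x, y, z in cm, then the turn, a rotation vector about the tool's x, y, z in degrees, then the closure, from 0 (fully open) to 1 (shut). A call has 1 to 8 rows; each row shifts and turns the commanded pose from where the row before left it, along the tool's axes as they then stand; what a row does not reach is not made up. A row lasts 1/8 s, in which the tool goes at most 62.5 mm and 10.7 degrees, less where a joint would pass 70% of its speed; a pose out of reach is approached as far as the arm can. A call with a gripper value outside its range is refused whole. The fingers move at their own pace and stop on an object; the grip force is fixed at half the most. Time passes only in rows, so rows that do not move let the fingers close. It gives the time, the measured TCP pose, the force and the opening at its end, in the units of the state.
- robot.get_obs(): the state, without advancing time (a new reading comes with each control period).
- cams.snapshot(name): name is "scene" or "top"; returns a dict with "pixels" (400x640x3 uint8, red, green, blue), "fov_y" (degrees; the focal length in pixels is half the picture's height over the tangent of half this angle, whatever the lens; pixels are square), "cx", "cy" (the principal point, pixels), "camera_from_world" (4x4, takes a point from world to camera coordinates). Camera axes: x right, y up, looking along -z (the intrinsics and any distortion apply to the point x, -y, -z); pixel columns grow to the right and rows downward; lengths in m; the calibration is good to about 2 mm. A picture is of the moment at which its call begins. There is no depth.
- close_job(): hands the job in, once; it reports no verdict.
The state is a dict: "time": time; "joint_positions": joint angles; "qvel": joint speeds; "joint_torque": joint torques, N m; "tool_pos": TCP position; "ee_rot": TCP orientation; "wrist_force": force on the tool from outside, world axes, zero at the start; "wrist_torque": the same for the moment, N m; "width": finger opening in m.
Only numpy, scipy, OpenCV 4.12 (cv2) and the standard library are available. Lean on these libraries where they do the work, as an engineer would, in place of code of your own. Each camera call takes 0.05 s, during which the arm holds its last target.

## Working session

There is one attempt and no reset: what is moved stays moved. The work goes in short steps, Python scripts to look and compute and a tool call to move; the robot and the scene stay as the last step left them, time stands still between calls to the robot, and variables do not carry over. Pictures are saved under pics/ and viewed, and the job is handed in when it is done.

Besides the shell and the picture viewer there is one more tool, called after ">>>" as name(argument=value, ...), one argument or row to a line, values as JSON. arm_command: Moves the arm, as the interface text tells. Its arguments: {"type":"object","properties":{"plan":{"type":"array","items":{"type":"number"}}},"required":["plan"]}

```bash
ls; mkdir -p pics; python3 - <<'E'
from bench import robot, cams
import cv2
o=robot.get_obs(); print(o)
for n in ("scene","top"):
    s=cams.snapshot(n); cv2.imwrite(f"pics/{n}0.png",s["pixels"][:,:,::-1]); print(n,{k:v for k,v in s.items() if k!="pixels"})
E
```

```text
pics
{'time': 0.0, 'joint_positions': array([-1.23412713e+00,  8.79402159e-02,  1.37223645e+00, -1.37251670e-05,
        1.68358400e+00, -1.03101036e-01]), 'qvel': array([-0.00026278, -0.00016238,  0.00046866, -0.00019555, -0.00224066,
       -0.00012819]), 'joint_torque': array([ 8.80465341e-04, -3.40177274e+01, -3.02424359e+01,  7.18888873e-02,
        3.29391507e-02, -1.60658506e-04]), 'tool_pos': array([ 0.23396929, -0.49717393,  0.21232126]), 'ee_rot': array([-3.13943474e+00, -2.09560084e-04,  4.39768473e-01]), 'wrist_force': array([-0.13388138, -0.59041051, -0.41940164]), 'wrist_torque': array([ 0.00498629, -0.04929288, -0.0366741 ]), 'width': 0.0939259553810205}
scene {'fov_y': 44.266743190183625, 'cx': 316.2017333854154, 'cy': 197.42983542037604, 'camera_from_world': array([[-0.61020448,  0.79213329,  0.01324152,  0.31853873],
       [-0.67401764, -0.52785514,  0.51678735,  0.26800743],
       [ 0.41635407,  0.30642094,  0.85601139, -1.54039488],
       [ 0.        ,  0.        ,  0.        ,  1.        ]])}
top {'fov_y': 45.96441077271217, 'cx': 315.85668992183406, 'cy': 197.59693029461076, 'camera_from_world': array([[-0.01462432, -0.99971968, -0.01861975,  0.00479375],
       [ 0.99676702, -0.01604742,  0.07872727, -0.52076295],
       [-0.079004  , -0.01740822,  0.99672229, -1.23900615],
       [ 0.        ,  0.        ,  0.        ,  1.        ]])}
```

View pics/scene0.png

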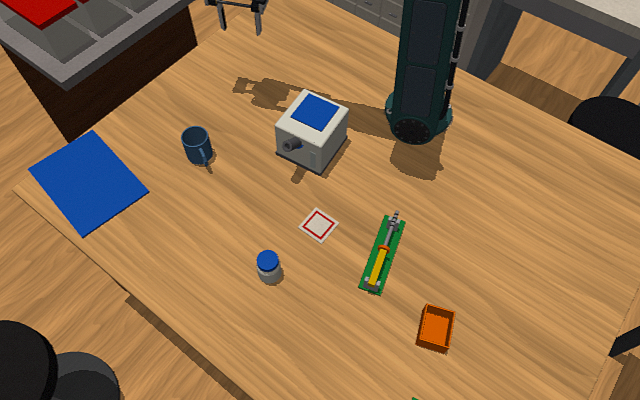

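View pics/top0.png

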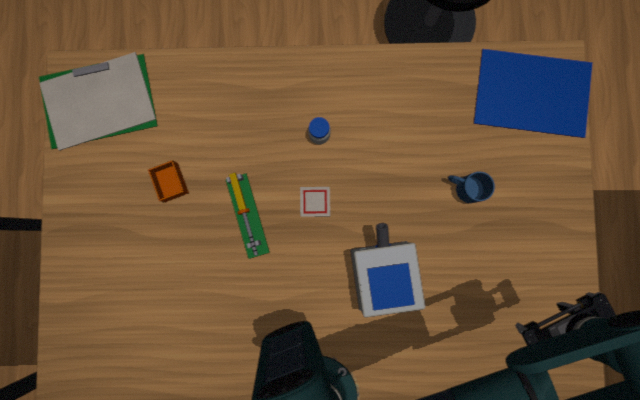

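The top view shows the cradle and rod at about (240,210), card (315,202), neck mouth (382,226), tank (390,280), jar (319,129), mug (473,187) and bin (168,181). The scene view shows the same layout: neck (292,145), card (319,225), rod (385,250). Next I measure them.

```bash
cat > h.py <<'E'
import numpy as np, cv2
from bench import robot, cams
def K(s):
    f=200/np.tan(np.radians(s["fov_y"]/2)); return f,s["cx"],s["cy"]
def proj(s,P):
    P=np.atleast_2d(P); M=s["camera_from_world"]; c=P@M[:3,:3].T+M[:3,3]
    f,cx,cy=K(s); return np.c_[cx+f*c[:,0]/-c[:,2], cy-f*c[:,1]/-c[:,2]]
def ray(s,uv):
    f,cx,cy=K(s); M=s["camera_from_world"]; R=M[:3,:3]
    d=np.array([(uv[0]-cx)/f,-(uv[1]-cy)/f,-1.]); return -R.T@M[:3,3], R.T@d
def onz(s,uv,z):
    o,d=ray(s,uv); return o+d*(z-o[2])/d[2]
def tri(s1,u1,s2,u2):
    o1,d1=ray(s1,u1);o2,d2=ray(s2,u2)
    t=np.linalg.lstsq(np.c_[d1,-d2],o2-o1,rcond=None)[0]
    a=o1+d1*t[0];b=o2+d2*t[1]; return (a+b)/2,np.linalg.norm(a-b)
def mask(s,lo,hi,roi=None):
    h=cv2.cvtColor(s["pixels"],cv2.COLOR_RGB2HSV); m=cv2.inRange(h,np.array(lo),np.array(hi))
    if roi is not None:
        z=np.zeros_like(m);x0,y0,x1,y1=roi;z[y0:y1,x0:x1]=m[y0:y1,x0:x1];m=z
    return m
def big(m):
    c,_=cv2.findContours(m,cv2.RETR_EXTERNAL,cv2.CHAIN_APPROX_NONE); c=max(c,key=cv2.contourArea)
    return c
E
python3 - <<'E'
from h import *
T=cams.snapshot("top");S=cams.snapshot("scene")
np.set_printoptions(precision=4,suppress=True)
def crop(s,x0,y0,x1,y1,k,n): cv2.imwrite(n,cv2.resize(s["pixels"][y0:y1,x0:x1,::-1],None,fx=k,fy=k,interpolation=cv2.INTER_CUBIC))
crop(T,215,160,285,265,5,"pics/a1.png");crop(T,345,210,435,320,5,"pics/a2.png")
crop(S,345,200,425,300,6,"pics/a3.png");crop(S,265,80,360,180,6,"pics/a4.png")
for n,s,r in(("top",T,(215,160,285,265)),("scene",S,(345,200,425,300))):
    for nm,lo,hi in(("yel",(22,150,90),(32,255,255)),("org",(3,170,80),(17,255,255)),("green",(45,100,30),(80,255,255))):
        m=mask(s,lo,hi,r); c=big(m); rc=cv2.minAreaRect(c); print(n,nm,cv2.contourArea(c),rc, np.round(cv2.boxPoints(rc),1).tolist())
# card: red frame
for n,s,r in(("top",T,(295,180,335,222)),("scene",S,(295,200,345,250))):
    m=mask(s,(0,100,80),(6,255,255),r)|mask(s,(172,100,80),(180,255,255),r); c=big(m); rc=cv2.minAreaRect(c)
    print(n,"card",rc,onz(s,rc[0],.003))
E
```

```text
top yel 225.0 ((237.01885986328125, 191.06602478027344), (37.499427795410156, 7.1427483558654785), 74.05460357666016) [[228.39999389648438, 174.0], [235.3000030517578, 172.10000610351562], [245.60000610351562, 208.10000610351562], [238.6999969482422, 210.10000610351562]]
top org 22.0 ((242.9000244140625, 210.6999969482422), (3.1622774600982666, 10.75174331665039), 71.56504821777344) [[237.3000030517578, 210.89999389648438], [247.5, 207.5], [248.5, 210.5], [238.3000030517578, 213.89999389648438]]
top green 699.5 ((252.71438598632812, 213.94488525390625), (82.21121215820312, 12.147666931152344), 75.57923126220703) [[236.60000610351562, 175.60000610351562], [248.39999389648438, 172.60000610351562], [268.79998779296875, 252.1999969482422], [257.1000061035156, 255.3000030517578]]
scene yel 238.0 ((376.7245788574219, 267.1969299316406), (7.599392414093018, 38.60713195800781), 19.440034866333008) [[366.70001220703125, 284.1000061035156], [379.6000061035156, 247.6999969482422], [386.70001220703125, 250.3000030517578], [373.8999938964844, 286.70001220703125]]
scene org 35.5 ((383.50006103515625, 248.0000457763672), (11.627553939819336, 6.7082037925720215), 26.56505012512207) [[376.79998779296875, 248.39999389648438], [379.79998779296875, 242.39999389648438], [390.20001220703125, 247.60000610351562], [387.20001220703125, 253.60000610351562]]
scene green 894.5 ((381.2660827636719, 254.5421142578125), (23.70490837097168, 78.17771911621094), 18.853158950805664) [[357.3999938964844, 287.70001220703125], [382.70001220703125, 213.6999969482422], [405.1000061035156, 221.39999389648438], [379.8999938964844, 295.3999938964844]]
top card ((314.5, 201.5), (23.0, 23.0), 90.0) [0.5116 0.0009 0.003 ]
scene card ((318.0000305175781, 224.5), (23.11371612548828, 22.957544326782227), 38.65980529785156) [ 0.5105 -0.0028  0.003 ]
```

View crops.

View pics/a1.png

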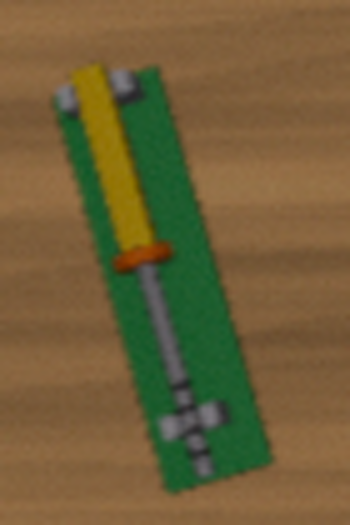

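View pics/a2.png

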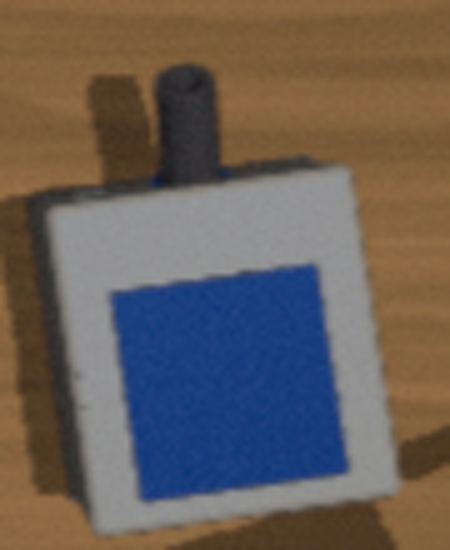

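View pics/a3.png

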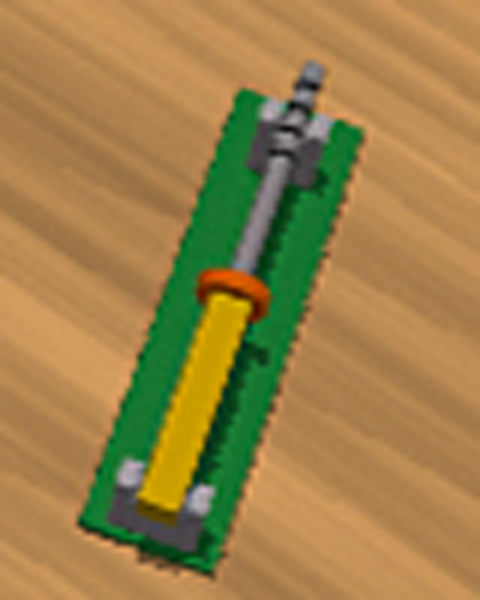

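View pics/a4.png

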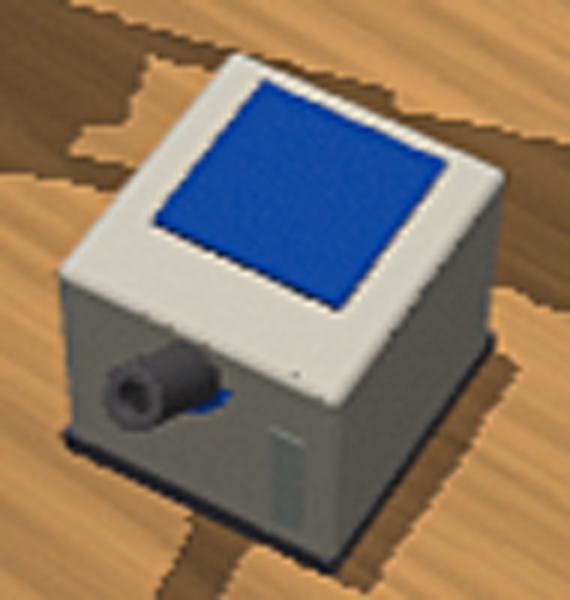

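```bash
python3 - <<'E'
from h import *
T=cams.snapshot("top");S=cams.snapshot("scene")
np.set_printoptions(precision=4,suppress=True)
c=lambda X,Y,x0,y0,k:(x0+(X+.5)/k-.5,y0+(Y+.5)/k-.5)
a1=lambda X,Y:c(X,Y,215,160,5); a2=lambda X,Y:c(X,Y,345,210,5); a3=lambda X,Y:c(X,Y,345,200,6); a4=lambda X,Y:c(X,Y,265,80,6)
# blue panel on tank top: z=.14
for n,s,r in(("top",T,(360,255,420,315)),("scene",S,(285,90,345,135))):
    m=mask(s,(100,120,60),(125,255,255),r);q=big(m)
    h=cv2.convexHull(q); ap=cv2.approxPolyDP(h,3,True)[:,0]
    # refine: fit lines on contour between corners
    P=np.array([onz(s,p,.141) for p in q[:,0].astype(float)])[:,:2]
    rc=cv2.minAreaRect((P*1000).astype(np.float32)); print(n,"panel",rc)
for n,s,pts in(("top",T,[a2(50,207),a2(350,168),a2(398,487),a2(98,530)]),("scene",S,[a4(63,272),a4(335,403),a4(500,178),a4(235,55)])):
    P=np.array([onz(s,p,.14) for p in pts]);d=np.roll(P,-1,0)-P
    print(n,"tanktop",P[:,:2].tolist(),P.mean(0),np.linalg.norm(d,axis=1),np.degrees(np.arctan2(d[:,1],d[:,0])))
print("mouth tri",tri(T,a2(187,82),S,a4(132,397)),onz(T,a2(187,82),.145),onz(S,a4(132,397),.145))
# rod
for nm,u,v,zz in(("collar",a1(142,257),a3(233,295),.05),("tip",a1(206,472),a3(316,72),.05),("hend_top",a1(87,68),a3(160,502),.059),("collarT/handle start",a1(136,250),a3(228,298),.059)):
    print(nm,tri(T,u,S,v),onz(T,u,zz),onz(S,v,zz))
for n,s,r in(("top",T,(215,160,285,265)),("scene",S,(345,200,425,300))):
    q=big(mask(s,(22,150,90),(32,255,255),r))
    P=np.array([onz(s,p,.059) for p in q[:,0].astype(float)])[:,:2]
    vx,vy,x,y=cv2.fitLine((P*1000).astype(np.float32),cv2.DIST_L2,0,.01,.01).ravel();print(n,"yellow",np.degrees(np.arctan2(vy,vx)),x,y,cv2.minAreaRect((P*1000).astype(np.float32)))
# green base in scene
P=np.array([onz(S,p,.008) for p in [a3(243,90),a3(363,130),a3(213,575),a3(82,523)]]);print("green",P[:,:2].tolist(),P.mean(0))
P=np.array([onz(T,p,.008) for p in [a1(55,100),a1(157,68),a1(271,462),a1(168,492)]]);print("green",P[:,:2].tolist(),P.mean(0))
for nm,s,r,lo,hi,z in(("jarT",T,(300,110,340,150),(100,100,40),(125,255,255),.085),("jarS",S,(250,245,285,290),(100,100,40),(125,255,255),.085),("mugT",T,(460,165,500,210),(95,80,20),(125,255,255),.085),("binT",T,(145,155,190,205),(3,150,60),(17,255,255),.05)):
    q=big(mask(s,lo,hi,r)); rc=cv2.minAreaRect(q); print(nm,rc[1],onz(s,rc[0],z))
E
```

```text
top panel ((297.4795837402344, -179.02886962890625), (97.9890365600586, 97.50601959228516), 7.090632438659668)
scene panel ((297.224609375, -181.10874938964844), (99.48089599609375, 97.97159576416016), 7.293758869171143)
top tanktop [[0.381700430620867, -0.09609067191700708], [0.3982222762013571, -0.23963427464680825], [0.24783768327053127, -0.25757622670021785], [0.22947576054311616, -0.11556419153667552]] [ 0.3143 -0.1772  0.14  ] [0.1445 0.1515 0.1432 0.1535] [ -83.4342 -173.1964   97.3674    7.29  ]
scene tanktop [[0.39990880609294677, -0.23643826487345698], [0.38261473145866487, -0.09576236687256079], [0.2330452290473487, -0.11432794984414996], [0.24884058943734788, -0.25739996031635337]] [ 0.3161 -0.176   0.14  ] [0.1417 0.1507 0.1439 0.1525] [  97.0085 -172.9243  -83.7       7.8997]
mouth tri (array([ 0.4404, -0.1621,  0.1501]), np.float64(0.0007479458063828212)) [ 0.4403 -0.1624  0.145 ] [ 0.4377 -0.165   0.145 ]
collar (array([0.4865, 0.1853, 0.0561]), np.float64(0.0013718730340348962)) [0.4864 0.187  0.05  ] [0.484  0.1838 0.05  ]
tip (array([0.3744, 0.1536, 0.0547]), np.fl
[... 519 characters left out ...]
((538.2951049804688, 199.41064453125), (102.31763458251953, 18.239151000976562), 16.01592254638672)
green [[0.37588307273453125, 0.12408973098260523], [0.3597551699644822, 0.17817144927572254], [0.575561103364731, 0.24119885148788855], [0.5903308795691911, 0.1853735640025991]] [0.4754 0.1822 0.008 ]
green [[0.5747387395759451, 0.24141323369330592], [0.5912977159239695, 0.18580653979498027], [0.3776528478040278, 0.12519104482455198], [0.362452640322372, 0.18056879816042828]] [0.4765 0.1832 0.008 ]
jarT (19.0, 20.0) [ 0.6971 -0.0138  0.085 ]
jarS (21.0, 21.0) [ 0.6981 -0.0135  0.085 ]
mugT (29.0, 33.0) [ 0.5372 -0.41    0.085 ]
binT (37.90818786621094, 32.23632049560547) [0.5685 0.3854 0.05  ]
```

```bash
cat >> h.py <<'E'
from scipy.spatial.transform import Rotation as Ro
def tcp():
    o=robot.get_obs(); return np.array(o["tool_pos"]),Ro.from_euler("xyz",o["ee_rot"]),o
def axes(x,zhint=(0,0,-1)):
    x=np.array(x,float);x/=np.linalg.norm(x);z=np.array(zhint,float);z-=x*(z@x);z/=np.linalg.norm(z)
    return Ro.from_matrix(np.c_[x,np.cross(z,x),z])
def delta(p,R):  # target tcp
    p0,R0,o=tcp()
    print("t",round(o["time"],2),"shift cm",np.round(R0.inv().apply(np.array(p)-p0)*100,2),"turn deg",np.round((R0.inv()*R).as_rotvec(degrees=True),2),"F",np.round(o["wrist_force"],1),"w",round(o["width"],4))
def yawx(y,el=0):
    y,e=np.radians([y,el]);return np.array([np.cos(e)*np.cos(y),np.cos(e)*np.sin(y),np.sin(e)])
E
python3 -c "
from h import *
delta([.535,.2,.15],axes(yawx(15.8)))"
```

```text
t 0.3 shift cm [ 56.92 -50.3    6.35] turn deg [-0.04 -0.    9.4 ] F [ 0.3 -0.7  0.3] w 0.0941
```

>>> arm_command(
  plan=[4.4,-3.9,0,0,0,0,0,4.4,-3.9,0,0,0,0,0,4.4,-3.9,0,0,0,0,0,4.4,-3.9,0,0,0,0,0,4.4,-3.9,0,0,0,0,0,4.4,-3.9,0,0,0,0,0,4.4,-3.9,0,0,0,0,0,4.4,-3.9,0,0,0,0,0],
)

```text
time: 1.3
tool_pos: [0.4203, -0.0637, 0.2137]
ee_rot: [3.141, -0.001, 0.44]
wrist_force: [0.1, 0.0, 0.3]
width: 0.0939
```

>>> arm_command(
  plan=[4.4,-3.9,0.5,0,0,0,0,4.4,-3.9,1,0,0,0,0,4.4,-3.9,1,0,0,0,0,4.4,-3.9,1,0,0,0,0,4,-3.5,1,0,0,0,0,0,0,1,0,0,4.7,0,0,0,1,0,0,4.7,0,0,0,0,0,0,0,0],
)

```text
time: 2.3
tool_pos: [0.5333, 0.1993, 0.1472]
ee_rot: [3.142, 0.003, 0.277]
wrist_force: [0.1, -0.6, 0.3]
width: 0.0936
```

```bash
python3 -c "
from h import *
delta([.535,.2,.039],axes(yawx(15.8)));print(tcp()[0])
S=cams.snapshot('scene');cv2.imwrite('pics/b.png',S['pixels'][:,:,::-1])"
```

```text
t 2.3 shift cm [ 0.21 -0.02 10.82] turn deg [0.   0.15 0.07] F [ 0.1 -0.6  0.3] w 0.0936
[0.53326878 0.19930116 0.147193  ]
```

View pics/b.png

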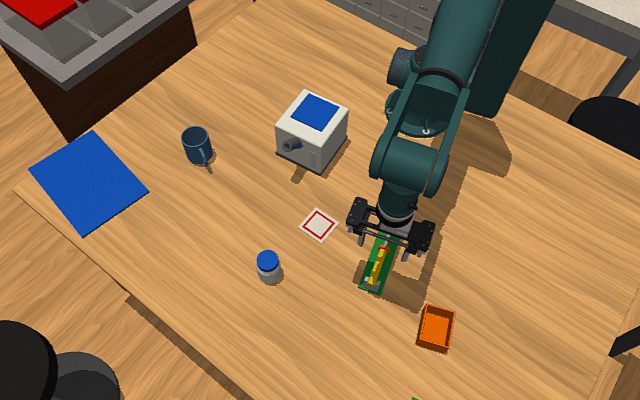

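The gripper stands over the handle (377,262), with the fingers at (360,238) and (417,250) either side of it. I descend and close.

>>> arm_command(
  plan=[0.2,0,4,0,0,0,0,0,0,3,0,0,0,0,0,0,2,0,0,0,0,0,0,1.7,0,0,0,0,0,0,0,0,0,0,0],
)

```text
time: 2.98
tool_pos: [0.5352, 0.1994, 0.0404]
ee_rot: [3.142, 0.002, 0.276]
wrist_force: [0.6, 0.5, 0.7]
width: 0.0939
```

>>> arm_command(
  plan=[0,0,0,0,0,0,0.5,0,0,0,0,0,0,1,0,0,0,0,0,0,1,0,0,0,0,0,0,1,0,0,0,0,0,0,1,0,0,0,0,0,0,1,0,0,0,0,0,0,1,0,0,0,0,0,0,1],
)

```text
time: 3.98
tool_pos: [0.5359, 0.1998, 0.0414]
ee_rot: [3.142, -0.0, 0.276]
wrist_force: [0.2, -0.7, -0.8]
width: 0.018
```

>>> arm_command(
  plan=[0,0,-1,0,0,0,1,0,0,-2,0,0,0,1,0,0,-4,0,0,0,1,0,0,-5,0,0,0,1,0,0,-5,0,0,0,1,0,0,-5,0,0,0,1,0,0,-3,0,0,0,1,0,0,0,0,0,0,1],
)

```text
time: 4.97
tool_pos: [0.537, 0.2001, 0.2954]
ee_rot: [3.141, -0.007, 0.276]
wrist_force: [-0.1, 0.1, 0.1]
width: 0.0177
```

```bash
python3 -c "
from h import *
p,R,o=tcp();print(p,o['width'],o['wrist_force'])
for n in('scene','top'):
  S=cams.snapshot(n);
  g=p-R.apply([0,0,.011]); x=R.apply([1,0,0]); P=np.array([g-.17*x,g-.055*x,g+.053*x]); uv=proj(S,P); print(n,uv)
  im=S['pixels'][:,:,::-1].copy()
  cv2.imwrite('pics/c_%s.png'%n,im)"
```

```text
[0.53695967 0.20013122 0.29540119] 0.017684725273965446 [-0.05337415  0.05128887  0.11581839]
scene [[415.14345102 155.0090073 ]
 [400.02966204 196.36139674]
 [384.23098303 239.58769346]]
top [[237.76956464 259.58141461]
 [222.52223235 205.93587569]
 [208.4410536  156.39327973]]
```

View pics/c_scene.png

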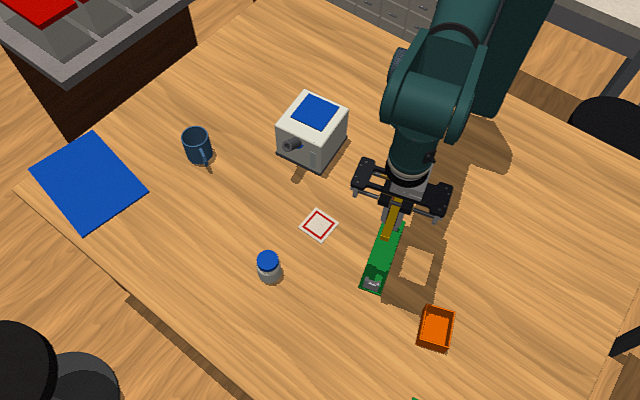

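View pics/c_top.png

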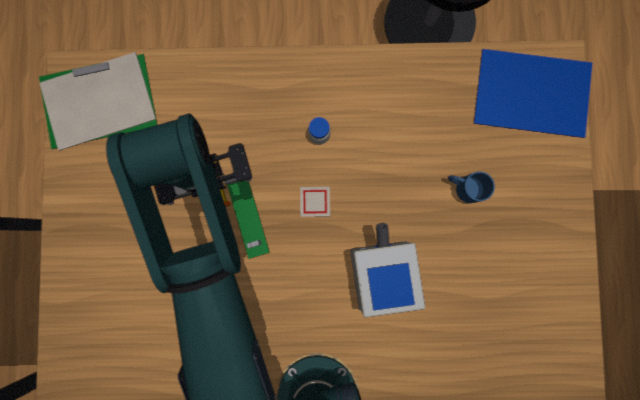

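```bash
cat >> h.py <<'E'
M=np.array([.4415,-.1618,.145]); YAW=7.2
def pre(out,m=None,yaw=None,el=35):
    x=yawx(YAW if yaw is None else yaw,el); R=axes(x); m=M if m is None else m
    return m+x*(.17+out)+R.apply([0,0,.011]),R   # TCP with tip 'out' beyond mouth
E
python3 -c "
from h import *
delta(*pre(.04))"
```

```text
t 5.08 shift cm [-1.26 34.89  3.4 ] turn deg [-2.62 35.01  8.33] F [ 0.   0.1 -1.8] w 0.0179
```

>>> arm_command(
  plan=[0,3,0,0,0,0,1,0,5.5,0,0,0,0,1,0,5.5,0,0,0,0,1,0,5.5,0,0,0,0,1,0,5.5,0,0,0,0,1,0,5.5,0,0,0,0,1,-1.2,4.4,1.7,0,0,0,1,0,0,0,-0.6,7,1.7,1],
)

```text
time: 6.08
tool_pos: [0.619, -0.1423, 0.265]
ee_rot: [3.14, -0.113, 0.241]
wrist_force: [0.4, -0.5, -1.7]
width: 0.018
```

>>> arm_command(
  plan=[0,0,0,-0.5,7,1.7,1,0,0,0,-0.5,7,1.7,1,0,0,0,-0.5,7,1.7,1,0,0,0,-0.5,7,1.7,1,0,0,0,0,0,0,1,0,0,0,0,0,0,1],
)

```text
time: 6.82
tool_pos: [0.6194, -0.1393, 0.2738]
ee_rot: [-3.139, -0.61, 0.123]
wrist_force: [0.7, 0.7, -0.3]
width: 0.0175
```

```bash
python3 -c "
from h import *
delta(*pre(.04))
p,R,o=tcp();print(p,o['joint_positions'])
for n in('scene','top'):
  S=cams.snapshot(n)
  im=S['pixels'][:,:,::-1].copy()
  cv2.imwrite('pics/d_%s.png'%n,im)"
```

```text
t 6.83 shift cm [-1.08  0.01  1.36] turn deg [-0.02  0.05 -0.15] F [ 0.7  0.7 -0.3] w 0.0175
[ 0.6194416  -0.13925459  0.27377352] [-0.49303564 -0.1255764   1.58285185  0.36607304  1.19114859  0.9039271 ]
```

View pics/d_scene.png

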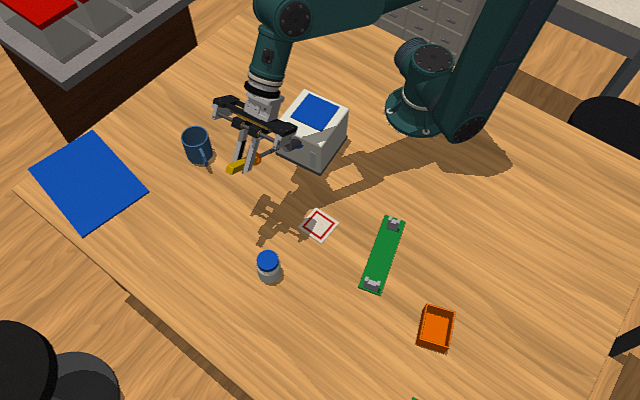

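View pics/d_top.png

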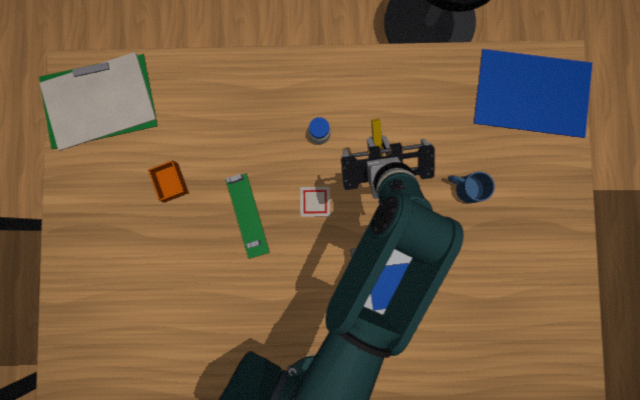

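The rod is tilted and lined up towards the neck; the handle end is at (235,168) and the collar about (258,158). The arm hides the neck in the top view. I zoom in on the scene view.

```bash
python3 -c "
from h import *
S=cams.snapshot('scene')
im=cv2.resize(S['pixels'][110:190,210:320,::-1],None,fx=7,fy=7,interpolation=cv2.INTER_CUBIC)
cv2.imwrite('pics/e.png',im)
p,R,o=tcp();g=p-R.apply([0,0,.011]);x=R.apply([1,0,0])
print(proj(S,[g-.17*x,g-.055*x,g+.053*x,M,M-.06*yawx(7.2,35)]))"
```

```text
[[278.55435028 146.83559502]
 [254.88901216 157.57950468]
 [228.55358837 169.53561588]
 [286.62504587 147.2735508 ]
 [296.77366498 142.4567825 ]]
```

View pics/e.png

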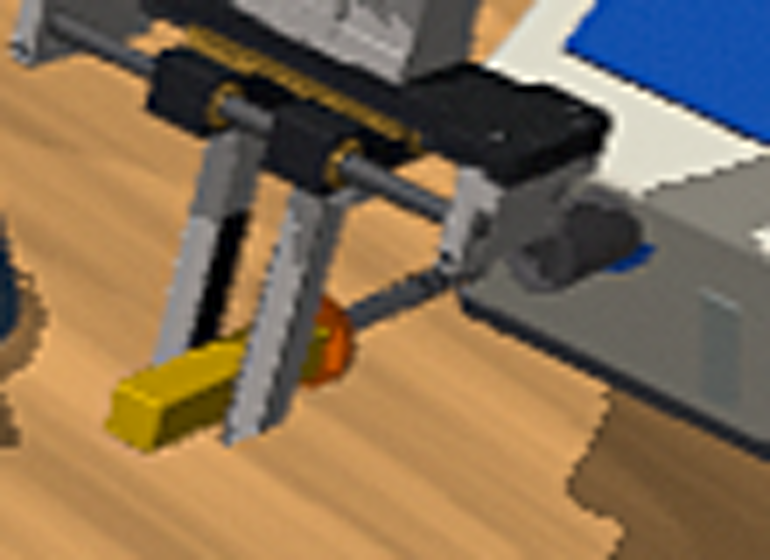

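```bash
sed -i 's/\[0,0,.011\]),R   #/[0,0,.009]),R   #/' h.py; python3 -c "
from h import *
delta(*pre(.025))"
```

```text
t 6.97 shift cm [-2.77 -0.01  1.24] turn deg [ 0.03 -0.1  -0.07] F [ 0.7  0.3 -1. ] w 0.0176
```

>>> arm_command(
  plan=[-0.8,0,0.6,0,0,0,1,-1,0,0.6,0,0,0,1,-0.8,0,0,0,0,0,1,0,0,0,0,0,0,1,0,0,0,0,0,0,1],
)

```text
time: 7.6
tool_pos: [0.6052, -0.1412, 0.2503]
ee_rot: [-3.141, -0.613, 0.123]
wrist_force: [1.2, 0.0, -1.0]
width: 0.0177
```

```bash
python3 -c "
from h import *
delta(*pre(.025))
S=cams.snapshot('scene')
im=cv2.resize(S['pixels'][110:190,210:320,::-1],None,fx=7,fy=7,interpolation=cv2.INTER_CUBIC)
cv2.imwrite('pics/f.png',im)
p,R,o=tcp();g=p-R.apply([0,0,.009]);x=R.apply([1,0,0])
print(proj(S,[g-.17*x,g-.055*x,g+.053*x,M,M-.06*yawx(7.2,35)]))"
```

```text
t 7.6 shift cm [-0.05 -0.    0.06] turn deg [ 0.05 -0.12 -0.14] F [ 1.2  0.  -1. ] w 0.0177
[[282.19583629 149.41081092]
 [259.40070136 160.05785688]
 [234.14242677 171.85537469]
 [286.62504587 147.2735508 ]
 [296.77366498 142.4567825 ]]
```

View pics/f.png

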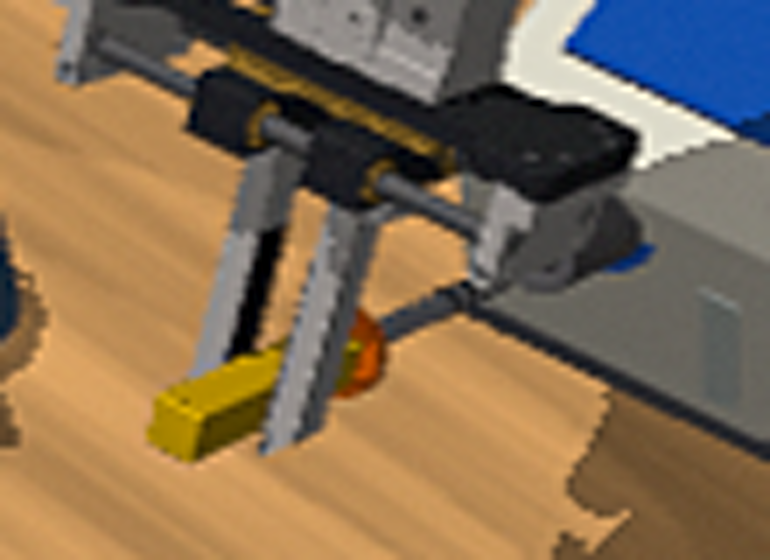

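The rod line passes from crop (385,328) to (480,285). Extended, it lands about 1 mm below the mouth centre at (540,254), so I correct for that together with the camera bias I saw on the rod.

```bash
sed -i 's/^M=.*/M=np.array([.4398,-.1632,.145]); YAW=7.2/' h.py; python3 -c "
from h import *
delta(*pre(.01))"
```

```text
t 7.65 shift cm [-1.72  0.12 -0.04] turn deg [ 0.05 -0.13 -0.13] F [-0.5 -0.5 -1.6] w 0.0177
```

>>> arm_command(
  plan=[-0.5,0.12,-0.05,0,0,0,1,-0.7,0,0,0,0,0,1,-0.5,0,0,0,0,0,1,-0.4,0,0,0,0,0,1,-0.4,0,0,0,0,0,1,-0.4,0,0,0,0,0,1],
)

```text
time: 8.4
tool_pos: [0.5812, -0.1452, 0.2334]
ee_rot: [-3.14, -0.612, 0.123]
wrist_force: [1.3, 0.2, -0.5]
width: 0.0176
```

```bash
python3 -c "
from h import *
delta(*pre(0));print(tcp()[2]['wrist_torque'])"
```

```text
t 8.4 shift cm [ 0.26  0.02 -0.04] turn deg [ 0.02 -0.08 -0.14] F [ 1.3  0.2 -0.5] w 0.0176
[0.01135719 0.31454632 0.04522089]
```

>>> arm_command(
  plan=[-0.3,0,0,0,0,0,1,-0.3,0,0,0,0,0,1,-0.4,0,0,0,0,0,1,-0.4,0,0,0,0,0,1,0,0,0,0,0,0,1],
)

```text
time: 9.02
tool_pos: [0.5697, -0.1465, 0.2251]
ee_rot: [-3.14, -0.612, 0.122]
wrist_force: [-0.1, 0.1, -0.7]
width: 0.0177
```

```bash
python3 -c "
from h import *
delta(*pre(-.02));print(tcp()[2]['wrist_torque'])
S=cams.snapshot('scene')
im=cv2.resize(S['pixels'][110:190,210:320,::-1],None,fx=7,fy=7,interpolation=cv2.INTER_CUBIC)
cv2.imwrite('pics/g.png',im)"
```

```text
t 9.03 shift cm [-0.32  0.03 -0.05] turn deg [ 0.01 -0.05 -0.17] F [-0.1  0.1 -0.7] w 0.0177
[-0.06210819  0.32489493  0.0419025 ]
```

View pics/g.png

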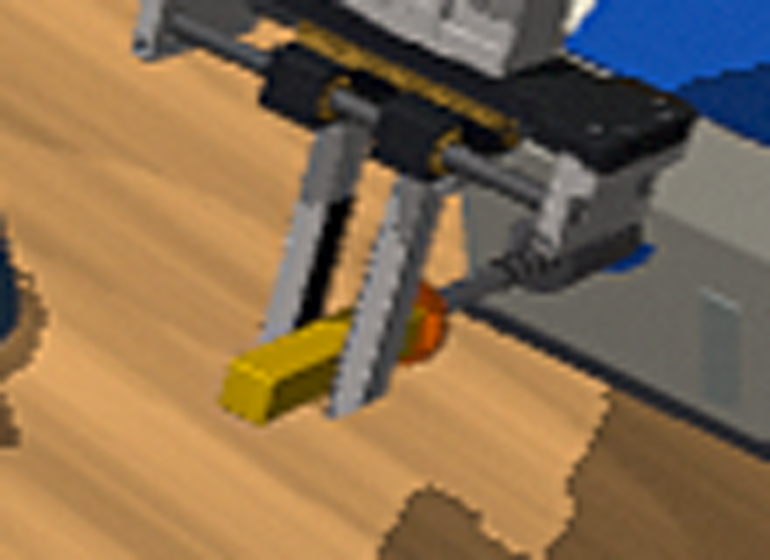

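No contact force, and the rod runs into the mouth at about crop (520,260). I continue.

>>> arm_command(
  plan=[-0.8,0,0,0,0,0,1,-0.8,0,0,0,0,0,1,-0.8,0,0,0,0,0,1,-0.8,0,0,0,0,0,1,0,0,0,0,0,0,1],
)

```text
time: 9.7
tool_pos: [0.5434, -0.1498, 0.2064]
ee_rot: [-3.139, -0.611, 0.122]
wrist_force: [0.4, 0.5, -0.6]
width: 0.0177
```

```bash
python3 -c "
from h import *
delta(*pre(-.115));print(tcp()[2]['wrist_torque'])"
```

```text
t 9.7 shift cm [-6.58  0.06 -0.07] turn deg [ 0.01 -0.03 -0.2 ] F [ 0.4  0.5 -0.6] w 0.0177
[-0.08756518  0.32107966  0.02121114]
```

>>> arm_command(
  plan=[-0.8,0.03,-0.02,0,0,-0.1,1,-0.8,0,0,0,0,-0.1,1,-0.8,0,0,0,0,0,1,-0.8,0,0,0,0,0,1,-0.8,0,0,0,0,0,1,-0.8,0,0,0,0,0,1,0,0,0,0,0,0,1],
)

```text
time: 10.58
tool_pos: [0.5044, -0.155, 0.179]
ee_rot: [3.141, -0.612, 0.126]
wrist_force: [-0.5, 0.5, -0.9]
width: 0.0179
```

```bash
python3 -c "
from h import *
delta(*pre(-.115));print(tcp()[2]['wrist_torque'])"
```

```text
t 10.57 shift cm [-1.78  0.   -0.05] turn deg [ 0.01 -0.04  0.01] F [-0.5  0.5 -0.9] w 0.0179
[-0.06567115  0.29104254 -0.01108989]
```

>>> arm_command(
  plan=[-0.5,0,0,0,0,0,1,-0.4,0,0,0,0,0,1,-0.2,0,0,0,0,0,1,-0.1,0,0,0,0,0,1,0,0,0,0,0,0,1],
)

```text
time: 11.2
tool_pos: [0.4952, -0.1562, 0.1727]
ee_rot: [3.141, -0.612, 0.127]
wrist_force: [0.1, 0.5, -1.5]
width: 0.0173
```

```bash
python3 -c "
from h import *
delta(*pre(-.115));print(tcp()[2]['wrist_torque'])
S=cams.snapshot('scene')
im=cv2.resize(S['pixels'][100:180,230:340,::-1],None,fx=7,fy=7,interpolation=cv2.INTER_CUBIC)
cv2.imwrite('pics/i.png',im)"
```

```text
t 11.2 shift cm [-0.67 -0.   -0.03] turn deg [ 0.02 -0.07  0.05] F [ 0.1  0.5 -1.5] w 0.0173
[ 0.02894067  0.34324191 -0.05235878]
```

View pics/i.png

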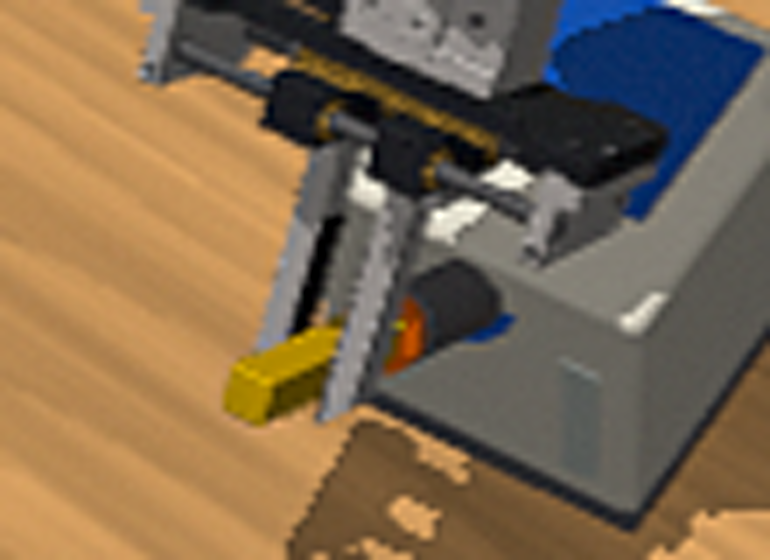

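The collar at crop (408,338) is almost on the rim. I take the last millimetres slowly.

>>> arm_command(
  plan=[-0.2,0,0,0,0,0,1,-0.2,0,0,0,0,0,1,0,0,0,0,0,0,1],
)

```text
time: 11.62
tool_pos: [0.4918, -0.1566, 0.1702]
ee_rot: [3.141, -0.612, 0.127]
wrist_force: [0.6, 0.1, -0.1]
width: 0.0178
```

>>> arm_command(
  plan=[-0.15,0,0,0,0,0,1,0,0,0,0,0,0,1],
)

```text
time: 11.88
tool_pos: [0.4914, -0.1568, 0.1703]
ee_rot: [3.14, -0.614, 0.127]
wrist_force: [3.4, 0.7, -0.8]
width: 0.0174
```

>>> arm_command(
  plan=[-0.1,0,0,0,0,0,1,0,0,0,0,0,0,1],
)

```text
time: 12.12
tool_pos: [0.4913, -0.1569, 0.1705]
ee_rot: [3.14, -0.616, 0.127]
wrist_force: [6.4, 1.0, 0.2]
width: 0.0175
```

Contact: the TCP has stopped advancing and the reaction is growing. One more small push will make sure the collar is seated.

>>> arm_command(
  plan=[-0.15,0,0,0,0,0,1,0,0,0,0,0,0,1],
)

```text
time: 12.38
tool_pos: [0.4911, -0.1569, 0.1708]
ee_rot: [3.14, -0.619, 0.126]
wrist_force: [10.1, 2.2, -0.7]
width: 0.0177
```

```bash
python3 -c "
from h import *
delta(*pre(-.115));print(tcp()[2]['wrist_torque'])
S=cams.snapshot('scene')
im=cv2.resize(S['pixels'][100:180,230:340,::-1],None,fx=7,fy=7,interpolation=cv2.INTER_CUBIC)
cv2.imwrite('pics/j.png',im)"
```

```text
t 12.38 shift cm [-0.22 -0.02  0.05] turn deg [ 0.07 -0.49  0.03] F [10.1  2.2 -0.7] w 0.0177
[ 0.37041165 -1.31300187  0.00569715]
```

View pics/j.png

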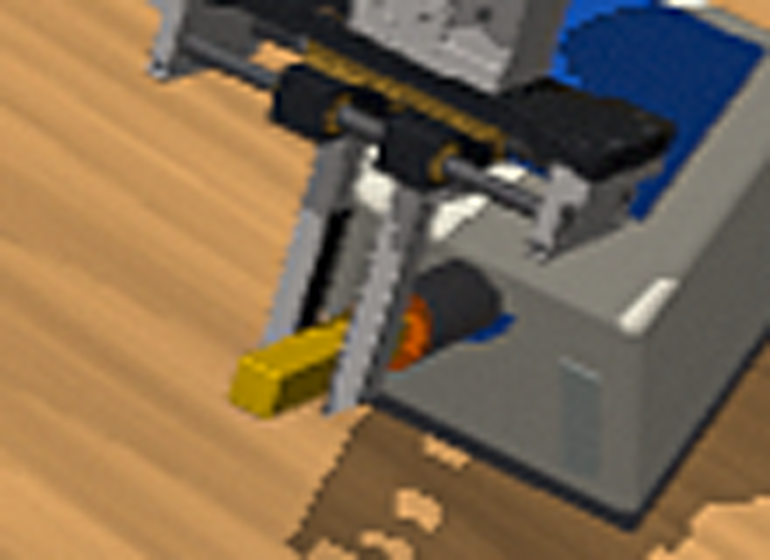

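>>> arm_command(
  plan=[0,0,0.1,0,0,0,1,0,0,0,0,0,0,1],
)

```text
time: 12.68
tool_pos: [0.4914, -0.1569, 0.1704]
ee_rot: [3.139, -0.619, 0.127]
wrist_force: [5.7, 2.0, 2.4]
width: 0.0178
```

>>> arm_command(
  plan=[-0.15,0,0,0,0,0,1,0,0,0,0,0,0,1],
)

```text
time: 12.92
tool_pos: [0.4913, -0.157, 0.1707]
ee_rot: [3.139, -0.622, 0.127]
wrist_force: [9.4, 2.8, 4.2]
width: 0.018
```

The TCP has stopped dead with an axial reaction of about 10 N, so the collar is seated on the rim. I draw it out along +x.

>>> arm_command(
  plan=[0.4,0,-0.1,0,0,0,1,0.6,0,0,0,0,0,1,0.8,0,0,0,0,0,1,0.8,0,0,0,0,0,1,0,0,0,0,0,0,1],
)

```text
time: 13.55
tool_pos: [0.5091, -0.1545, 0.1826]
ee_rot: [3.14, -0.612, 0.128]
wrist_force: [0.0, -0.3, -0.4]
width: 0.018
```

```bash
python3 -c "
from h import *
delta(*pre(.04));print(tcp()[2]['wrist_torque'])"
```

```text
t 13.55 shift cm [13.12  0.02 -0.  ] turn deg [ 0.02 -0.08  0.1 ] F [ 0.  -0.3 -0.4] w 0.018
[-0.01789238  0.34940141 -0.03934722]
```

>>> arm_command(
  plan=[1,0,0,0,0,0,1,1.3,0,0,0,0,0,1,1.3,0,0,0,0,0,1,1.3,0,0,0,0,0,1,1.3,0,0,0,0,0,1,1.3,0,0,0,0,0,1,1.3,0,0,0,0,0,1],
)

```text
time: 14.42
tool_pos: [0.5808, -0.1452, 0.2332]
ee_rot: [3.141, -0.612, 0.127]
wrist_force: [-0.1, -1.0, -1.5]
width: 0.0176
```

>>> arm_command(
  plan=[1.3,0,0,0,0,0,1,1.5,0,0,0,0,0,1,1.5,0,0,0,0,0,1,0.5,0,0,0,0,0,1,0,0,0,0,0,0,1],
)

```text
time: 15.05
tool_pos: [0.6192, -0.1403, 0.2604]
ee_rot: [3.141, -0.612, 0.127]
wrist_force: [0.1, 0.2, -1.5]
width: 0.0177
```

```bash
python3 -c "
from h import *
delta(*pre(.04));print(tcp()[2]['wrist_torque'])
S=cams.snapshot('scene')
im=cv2.resize(S['pixels'][110:190,210:320,::-1],None,fx=7,fy=7,interpolation=cv2.INTER_CUBIC)
cv2.imwrite('pics/k.png',im)"
```

```text
t 15.05 shift cm [-0.43  0.02 -0.03] turn deg [ 0.   -0.05  0.08] F [ 0.1  0.2 -1.5] w 0.0177
[-0.0312943   0.30593834 -0.01326052]
```

View pics/k.png

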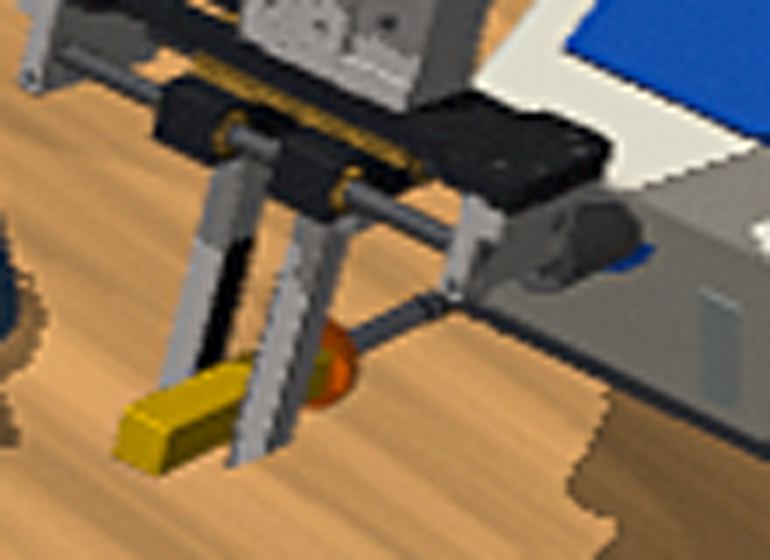

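The rod is clear of the neck: by the arm's reading the tip is 44 mm outside the mouth. I level it and compute the move to the card.

>>> arm_command(
  plan=[0,0,0,0,-7,0,1,0,0,0,0,-7,0,1,0,0,0,0,-7,0,1,0,0,0,0,-7,0,1,0,0,0,0,-7,0,1,0,0,0,0,0,0,1],
)

```text
time: 15.85
tool_pos: [0.6203, -0.1401, 0.2578]
ee_rot: [-3.141, 0.001, 0.127]
wrist_force: [-1.0, -0.4, -0.9]
width: 0.0176
```

```bash
cat >> h.py <<'E'
C=np.array([.511,-.0005,.20])
def pres(yaw=40):
    x=yawx(yaw);return C+.17*x+np.array([0,0,-.009]),axes(x)
E
python3 -c "
from h import *
delta(*pres())"
```

```text
t 15.85 shift cm [  5.25 -24.41   6.69] turn deg [ -0.07   0.05 -32.7 ] F [-1.  -0.4 -0.9] w 0.0176
```

>>> arm_command(
  plan=[0.5,-3,0,0,0,0,1,1,-4.5,0,0,0,0,1,1,-4.5,0,0,0,0,1,1,-4.5,0,0,0,0,1,1,-4.5,0,0,0,0,1,0.7,-3.4,0.5,0,0,0,1,0,0,1,0,0,-4,1,0,0,1,0,0,-7,1],
)

```text
time: 16.85
tool_pos: [0.6392, 0.1084, 0.2355]
ee_rot: [3.141, -0.003, 0.323]
wrist_force: [-0.6, -0.6, -1.1]
width: 0.018
```

>>> arm_command(
  plan=[0,0,1,0,0,-7,1,0,0,1,0,0,-7,1,0,0,1,0,0,-5,1,0,0,0.8,0,0,-2.7,1,0,0,0,0,0,0,1,0,0,0,0,0,0,1],
)

```text
time: 17.6
tool_pos: [0.6397, 0.1078, 0.198]
ee_rot: [3.14, -0.002, 0.696]
wrist_force: [-1.2, -0.0, -1.5]
width: 0.018
```

```bash
python3 -c "
from h import *
delta(*pres())
p,R,o=tcp();g=p-R.apply([0,0,.009]);x=R.apply([1,0,0]);print('tip',g-.17*x,'x',x,o['qvel'])
for n in('scene','top'):
  S=cams.snapshot(n); print(n,proj(S,[g-.17*x,g-.055*x,g+.053*x]))
  b=(240,160,350,240) if n=='scene' else (240,140,350,220)
  cv2.imwrite('pics/l_%s.png'%n,cv2.resize(S['pixels'][b[1]:b[3],b[0]:b[2],::-1],None,fx=7,fy=7,interpolation=cv2.INTER_CUBIC))
"
```

```text
t 17.6 shift cm [0.18 0.02 0.7 ] turn deg [ 0.11 -0.12 -0.14] F [-1.2 -0.  -1.5] w 0.018
tip [ 0.50922015 -0.00117627  0.20666744] x [0.76755483 0.64097994 0.00207454] [ 0.00170384  0.00628728 -0.01676585 -0.00268028  0.00251982 -0.00281377]
scene [[320.30645956 183.68013188]
 [322.57013879 227.17414233]
 [324.93287139 272.57135012]]
top [[313.51669546 196.23471928]
 [280.82883418 158.37917168]
 [250.56909997 123.33561839]]
```

View pics/l_scene.png

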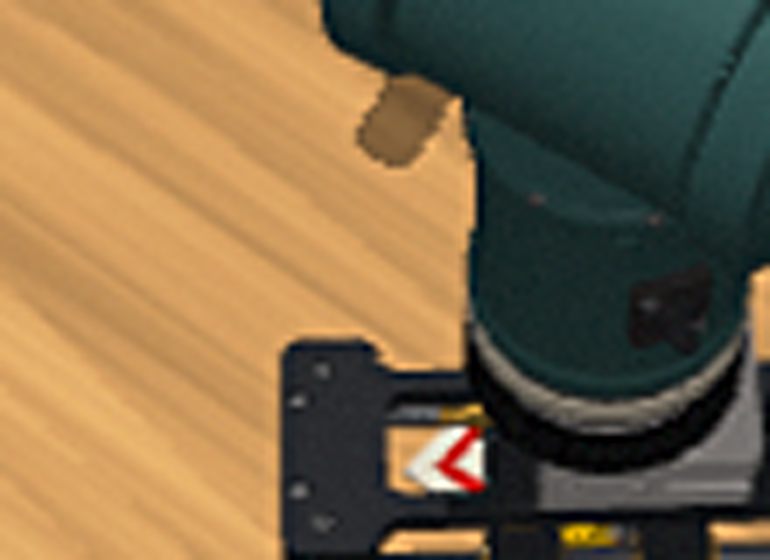

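View pics/l_top.png

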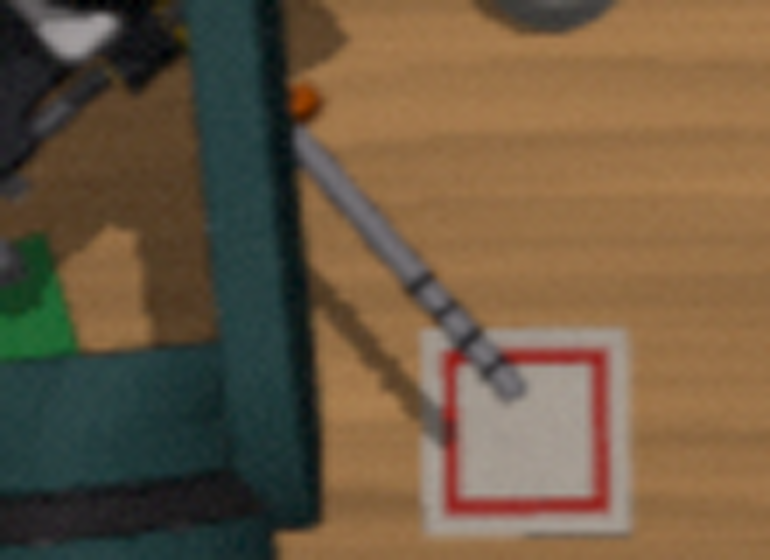

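The top view shows the tip at crop (513,392), i.e. (312.9,195.6), within 1 px of the (313.5,196.2) predicted from the arm. The gripper hides the rod in the scene view, so I turn to yaw −35°. That shows the rod side-on and lets me check that it is level.

>>> arm_command(
  plan=[0,0,0,0,0,6,1,0,0,0,0,0,10,1,0,0,0,0,0,10,1,0,0,0,0,0,10,1,0,0,0,0,0,10,1,0,0,0,0,0,10,1,0,0,0,0,0,10,1,0,0,0,0,0,8.5,1],
)

```text
time: 18.7
tool_pos: [0.6402, 0.1081, 0.1978]
ee_rot: [-3.141, -0.002, -0.609]
wrist_force: [0.5, -0.3, -1.7]
width: 0.018
```

```bash
python3 -c "
from h import *
delta(*pres(-35))"
```

```text
t 18.7 shift cm [12.61 16.34  0.69] turn deg [-0.06 -0.13  0.13] F [ 0.5 -0.3 -1.7] w 0.018
```

>>> arm_command(
  plan=[1.5,2,0,0,0,0,1,2.5,3.2,0,0,0,0,1,2.5,3.2,0.1,0,0,0,1,2.5,3.2,0.2,0,0,0,1,2.2,3,0.2,0,0,0,1,1.4,1.7,0.2,0,0,0,1,0,0,0,0,0,0,1,0,0,0,0,0,0,1],
)

```text
time: 19.7
tool_pos: [0.6514, -0.0963, 0.1905]
ee_rot: [-3.14, -0.001, -0.602]
wrist_force: [-0.0, 0.8, -1.3]
width: 0.0176
```

```bash
python3 -c "
from h import *
delta(*pres(-35))
p,R,o=tcp();g=p-R.apply([0,0,.009]);x=R.apply([1,0,0]);print('tip',g-.17*x,'x',x)
for n in('scene','top'):
  S=cams.snapshot(n); print(n,proj(S,[g-.17*x,g-.055*x,g+.053*x]))
  b=(240,150,350,230) if n=='scene' else (280,140,390,220)
  cv2.imwrite('pics/m_%s.png'%n,cv2.resize(S['pixels'][b[1]:b[3],b[0]:b[2],::-1],None,fx=7,fy=7,interpolation=cv2.INTER_CUBIC))
"
```

```text
t 19.7 shift cm [ 0.    0.2  -0.05] turn deg [-0.06 -0.06  0.49] F [-0.   0.8 -1.3] w 0.0176
tip [ 5.11299279e-01 -1.59814335e-05  1.99331881e-01] x [ 0.82406402 -0.56649555  0.00112698]
scene [[320.09863821 186.20747706]
 [272.85197419 198.73401529]
 [226.97355252 210.89779055]]
top [[313.07310487 195.59998791]
 [340.74318202 154.17098844]
 [366.44201004 115.69344005]]
```

View pics/m_scene.png

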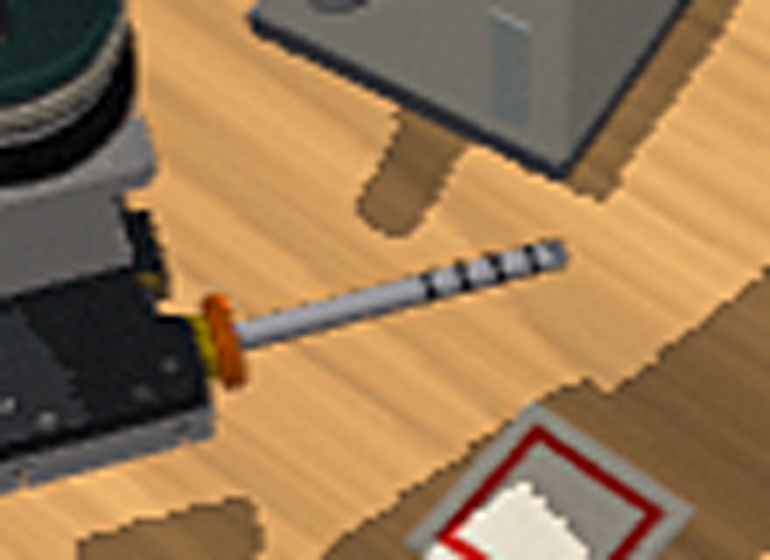

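View pics/m_top.png

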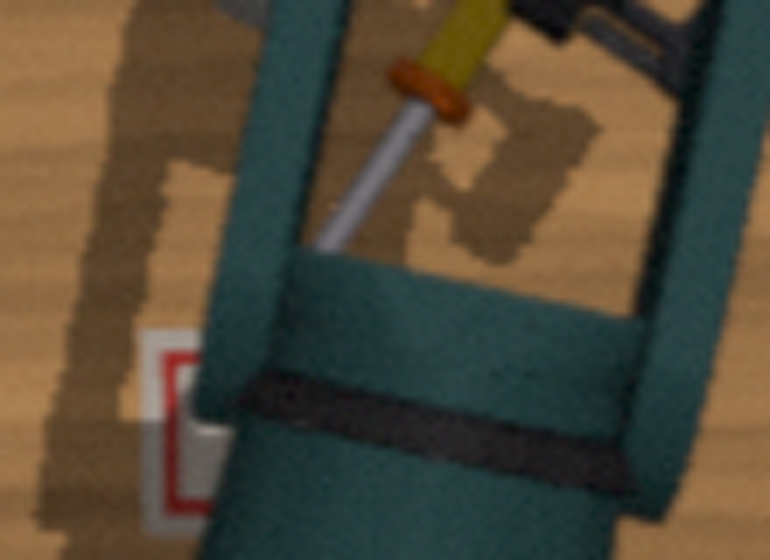

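Scene: the tip at (320.6,185.9) against (320.1,186.2) predicted, and the collar stop at (273.4,197.9) against (272.9,198.7), so the rod is level to within about 1°. I let it settle, check the bystanders and hand in.

>>> arm_command(
  plan=[0,0,0,0,0,0,1,0,0,0,0,0,0,1,0,0,0,0,0,0,1,0,0,0,0,0,0,1],
)

```text
time: 20.3
tool_pos: [0.6513, -0.0975, 0.1904]
ee_rot: [-3.141, -0.001, -0.603]
wrist_force: [-0.2, -0.5, -1.4]
width: 0.0176
```

```bash
python3 -c "
from h import *
delta(*pres(-35))
p,R,o=tcp();g=p-R.apply([0,0,.009]);x=R.apply([1,0,0]);print('tip',g-.17*x,'x',x,o['qvel'].round(3))
T=cams.snapshot('top');S=cams.snapshot('scene')
for nm,s,r,lo,hi,z in(('jarT',T,(300,110,340,150),(100,100,40),(125,255,255),.085),('jarS',S,(250,245,285,290),(100,100,40),(125,255,255),.085),('mugT',T,(460,165,500,210),(95,80,20),(125,255,255),.085),('binT',T,(145,155,190,205),(3,150,60),(17,255,255),.05)):
    q=big(mask(s,lo,hi,r)); rc=cv2.minAreaRect(q); print(nm,rc[1],onz(s,rc[0],z))
cv2.imwrite('pics/n.png',S['pixels'][:,:,::-1])
"
```

```text
t 20.3 shift cm [-0.05  0.1  -0.06] turn deg [-0.02 -0.08  0.44] F [-0.2 -0.5 -1.4] w 0.0176
tip [ 0.51124475 -0.0010608   0.19913338] x [ 0.82349378 -0.56732352  0.00142136] [-0.001 -0.001 -0.001 -0.    -0.001 -0.001]
jarT (12.94366455078125, 19.023263931274414) [ 0.69670608 -0.0062128   0.085     ]
jarS (21.0, 20.0) [ 0.69883802 -0.01440444  0.085     ]
mugT (29.0, 33.0) [ 0.53722143 -0.40999522  0.085     ]
binT (37.69279861450195, 32.09272766113281) [0.56859391 0.3858332  0.05      ]
```

View pics/n.png

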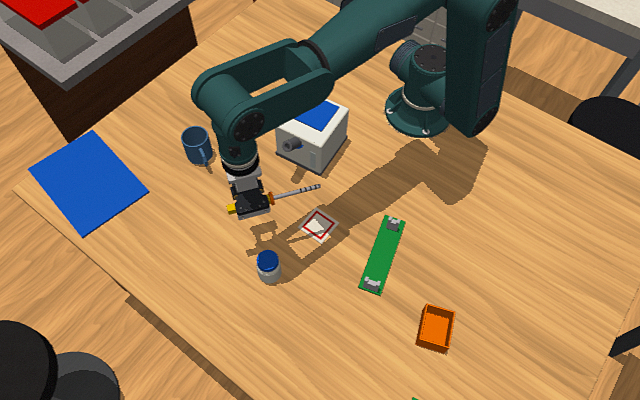

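The rod is level with its tip at (320,186), over the card. The jar (268,265), mug (197,146) and bin (436,329) are where they were; the shifted top-view jar reading comes from the arm partly covering it. I hand in.

```bash
python3 -c "
from bench import close_job
print(close_job())"
```

```text
the job is handed in; nothing more can be done
None
```

The job is done and handed in at about 20.4 s. The rod was lifted from its cradle by the handle and slid into the neck until the collar stopped on the rim. It was then drawn fully out and is now held level and still over the card.

**Insertion:** At the stop the TCP no longer advanced and the reaction grew to about 10 N. This was about 2 mm short of the depth I had predicted, but the collar looked flush with the rim. On the way out, the arm reading put the tip 44 mm clear of the mouth.

**Final pose:** The tip reads (0.511, −0.001, 0.199) m, against a measured card centre of about (0.511, −0.001). The rod's slope is about 0.1° by the arm and within about 1° by the scene camera. The joints are still, and the gripper opening of 17.6 mm shows the handle is still held.

**Bystanders:** The mug and bin (top camera) and the jar (scene camera) are within about 1 mm of where they started. The one disagreement is the jar's final top-view reading, 8 mm off in y. The arm was partly covering the jar in that view, so I relied on the scene view.

**Cameras:** The two cameras disagreed by 2–4 mm. I corrected for this by comparing the arm's readings with where the cameras saw the rod.

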